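Find the unlatched battery cover and push it open

TASK

One of the four identical covers on the battery box was left unlatched. Press the ribbed ends of the covers in turn with the fingertips to find the one that rocks, push that one down until it is wide open, at or close to its stop, and leave it standing open. Do not force the latched covers, and leave the loose parts around the box where they are.

Things in the scene. Friction and masses are not known exactly. Their poses are not given: they have to be found in the camera images.
- box: dark grey battery box fixed to the desk, 200 (its x) by 360 (its y) by 80 mm high, turned up to 15 degrees; origin at the centre of its underside, x away from the robot, z up. Four identical light grey metal covers lie in a row along y in its flat top, each over a bay (106 by 74 mm, 76 mm deep; cells on its floor are only seen). Behind them, from x = 18 to 100 mm, the top is a solid shelf
- hinge_line (a point): middle of the covers' common hinge line, along the box's y at box x = -20 mm, 78 mm high. Covers: 100 (x) by 70 (y) by 4 mm, 82 mm apart, flush with the box top, pivoted like seesaws: the ribbed end (four thin dark ribs) reaches 65 mm towards the robot, the plain end 35 mm away. A pressed ribbed end tips down into the bay. All look alike; three are latched, one, in any place, is not
- press_1 (a point): fixed point on the box (it does not tip with the cover) at the middle of the ribbed half of the cover in place 1 as it lies shut: level with its top, 80 mm above the desk, 38 mm on the robot's side of the hinge line, at box y = -123 mm (place 1 is at the robot's right)
- press_2 (a point): fixed point on the box (it does not tip with the cover) at the middle of the ribbed half of the cover in place 2 as it lies shut: level with its top, 80 mm above the desk, 38 mm on the robot's side of the hinge line, at box y = -41 mm (place 1 is at the robot's right)
- press_3 (a point): fixed point on the box (it does not tip with the cover) at the middle of the ribbed half of the cover in place 3 as it lies shut: level with its top, 80 mm above the desk, 38 mm on the robot's side of the hinge line, at box y = 41 mm (place 1 is at the robot's right)
- press_4 (a point): fixed point on the box (it does not tip with the cover) at the middle of the ribbed half of the cover in place 4 as it lies shut: level with its top, 80 mm above the desk, 38 mm on the robot's side of the hinge line, at box y = 123 mm (place 1 is at the robot's right)
- loose_cover (a joint): tip angle (rad) of the one unlatched cover, in whichever place: 0 flush, growing as the ribbed end goes down, to a stop at 0.95 (ribbed end 53 mm below the box top; a 20 mm fingertip at the press point is then about 40 mm down). It also rocks to -0.10. Stiff hinge: it moves under 2 to 4 N at the press point, where a latched one stops a 6 N push within 2 mm, and stays where it is left
- latched_1 (a joint): tip angle in rad of one of the three latched covers (which place it is in is not told), same sense; the latch only flexes, stiffly and springing back: about 1 mm at the press point for 8 N; beyond 0.13 rad (5 mm, about 40 N there) the latch is strained
- latched_2 (a joint): tip angle in rad of one of the three latched covers (which place it is in is not told), same sense; the latch only flexes, stiffly and springing back: about 1 mm at the press point for 8 N; beyond 0.13 rad (5 mm, about 40 N there) the latch is strained
- latched_3 (a joint): tip angle in rad of one of the three latched covers (which place it is in is not told), same sense; the latch only flexes, stiffly and springing back: about 1 mm at the press point for 8 N; beyond 0.13 rad (5 mm, about 40 N there) the latch is strained
- lidar_mid (a point): loose black round lidar sensor, 56 mm across, 25 mm high, standing on the shelf of the box behind the covers; this point is at its middle. Not to be moved
- led_module_mid (a point): loose square LED matrix module, 36 by 36 by 15 mm, grey on a blue board, lying on the shelf of the box behind the covers; this point is at its middle. Not to be moved
- wheel_mid (a point): loose robot wheel with a black tyre, 66 mm across and 26 mm thick, lying flat on the desk between the robot and the box; this point is at its middle. Not to be moved
- motor_mid (a point): loose gear motor standing on end on the desk by the left side of the box (its +y), 37 mm across, 67 mm high with its shaft; this point is at its middle. Not to be moved

How it is judged:
On the way:
1. the unlatched cover is found: it rocks under a press (value of joint loose_cover above 0.08 rad), for 0.05 s.
At the end, for the whole second after the job is handed in: The unlatched cover stands open at more than 0.8 rad (its stop is at 0.95) and at rest, the latched covers are flush (below 0.03 rad), and each loose part is within 25 mm of where it was (value of joint loose_cover above 0.8 rad and velocity of joint loose_cover between -0.05 and 0.05 rad/s and value of joint each of latched_1, latched_2, latched_3 below 0.03 rad and distance of each of lidar_mid, led_module_mid, wheel_mid, motor_mid from where it was at the start of the episode below 0.025 m); the robot touches nothing.
It fails at once if a latched cover is forced (tipped more than 0.13 rad) (value of joint any of latched_1, latched_2, latched_3 above 0.13 rad).
It fails at once if a loose part is lifted, carried or knocked away (more than 25 mm) (distance of any of lidar_mid, led_module_mid, wheel_mid, motor_mid from where it was at the start of the episode above 0.025 m).
It also fails if it takes over 42 s, if anything falls off the work surface, if the arm or the gripper's body presses on something with over 40 N, if the wrist force passes 120 N, or if a joint passes its speed limit or range.

ROBOT

A 6-joint arm with a two-finger parallel gripper is mounted at the origin on the work surface. World frame = base frame: x ahead of the robot, y to its left, z up, the work surface at z = 0. Lengths are in m, angles in rad, forces in N, time in s.
With the tool pointing down it reaches from about 0.375 to 0.9 m from the base axis. Payload 3.1 kg.
Tool frame: the origin (TCP) lies on the centre line of the jaws, within the pads' length; the fingertips stand 11 mm ahead of it and the grasp point (between the pads) lies 8 mm behind it; x points along the fingers, y is the direction in which the jaws open and shut, and the axes are right-handed (so a half turn about x gives the same grasp; the last joint's range is limited). The gripper opens to 87 mm and grips with 3 to 60 N. Pads are 19 mm wide; open, the fingers measure 117 mm over their backs; the gripper's body (75 mm by 190 mm) begins 51 mm behind the grasp point.
Start: joints at [-1.49, 0.527, 1.433, -0, 1.181, -0.178], TCP at [0.16, -0.604, 0.234] pointing down, gripper open.
Joint ranges: [-3.08, 3.08], [-0.75, 2.2], [0.22, 2.44], [-1.43, 4.57], [0, 2.65], [-2.85, 2.85]. Speed limits (rad/s): [2.79, 2.79, 3.14, 3.14, 3.14, 3.14].

INTERFACE

Orientations are given as a unit quaternion [x, y, z, w].
In Python, from rig import robot, camera, camera_info gives the robot as it stands.
- The arm moves only by the shell command python3 -m inch 'ROWS' [FORCE]. ROWS is JSON, a list that holds one entry, the list of rows, each a list of 5 numbers: the shift along the tool's x, y, z in cm, then the turn about the tool's x in rad, then the opening, from 0 (shut) to 1 (fully open). A call has 1 to 8 rows; each row shifts and turns the pose as measured when the row begins, along the tool's axes as they then stand; what a row does not reach is not made up. A row lasts 1/12 s, in which the tool goes at most 41.7 mm and 7.16 degrees, less where a joint would pass 70% of its speed; a pose out of reach is approached as far as the arm can. A call with a gripper value outside its range is refused whole. The fingers move at their own pace and stop on an object; FORCE is the grip in N (left out, the last holds). Time passes only in rows, so rows that do not move let the fingers close. It gives the time, the measured TCP pose, the force and the opening at its end, in the units of the state.
- robot.get_obs(): the state, without advancing time (a new reading comes with each control period).
- camera(name): name is "side" or "top"; returns the picture (420x560x3 uint8, red, green, blue); there is no depth.
- camera_info(name): a dict with "camera_matrix" (3x3 intrinsics, pixels), "rvec" (rotation vector, rad) and "tvec" (3), from world to camera coordinates, as OpenCV has them. Camera axes: x right, y down, z forward; pixel columns grow to the right and rows downward; lengths in m; the calibration is good to about 2 mm. A picture is of the moment at which its call begins. camera_info takes no time and is no camera call.
- robot.hand_in(): hands the job in, once; it reports no verdict.
The state is a dict: "time": time; "q": joint angles; "joint_velocities": joint speeds; "joint_torque": joint torques, N m; "position": TCP position; "tool_rot": TCP orientation; "ft_force": force on the tool from outside, world axes, zero at the start; "moment": the same for the moment, N m; "grip_width": finger opening in m.
Only numpy, scipy, OpenCV 4.12 (cv2) and the standard library are available. Lean on these libraries where they do the work, as an engineer would, in place of code of your own. Each camera call takes 0.05 s, during which the arm holds its last target. There are 200 camera calls.

## Working session

There is one attempt and no reset: what is moved stays moved. The work goes in short steps, Python scripts to look and compute and a shell command to move; the robot and the scene stay as the last step left them, time stands still between calls to the robot, and variables do not carry over. Pictures are saved under pics/ and viewed, about 8 in all and at most 12, crops included, and the job is handed in when it is done.

```bash
mkdir -p pics; python3 - <<'E'
from rig import robot,camera,camera_info
import cv2,json
o=robot.get_obs()
print({k:o[k] for k in('time','q','position','tool_rot','ft_force','grip_width')})
for n in('top','side'):
    cv2.imwrite(f'pics/{n}0.png',camera(n)[:,:,::-1]); print(n,camera_info(n))
E
```

```text
{'time': 0.0, 'q': array([-1.49048116e+00,  5.28419912e-01,  1.43390327e+00, -2.38108121e-05,
        1.18141701e+00, -1.78521154e-01]), 'position': array([ 0.15992333, -0.60345252,  0.23259973]), 'tool_rot': array([ 0.70122203,  0.09201908, -0.70116304,  0.0905016 ]), 'ft_force': array([-0.37878515,  0.49934348, -0.19716851]), 'grip_width': 0.08702453954514067}
top {'camera_matrix': array([[431.55862965,   0.        , 276.05767408],
       [  0.        , 431.55862965, 218.18104797],
       [  0.        ,   0.        ,   1.        ]]), 'rvec': array([ 2.20803973, -2.18134897,  0.13360288]), 'tvec': array([0.0455602 , 0.56839481, 0.93060243])}
side {'camera_matrix': array([[405.49081566,   0.        , 276.1869563 ],
       [  0.        , 405.49081566, 206.70336197],
       [  0.        ,   0.        ,   1.        ]]), 'rvec': array([ 0.95723875, -2.28994232,  1.2205439 ]), 'tvec': array([0.46316972, 0.25356272, 0.41944834])}
```

View pics/top0.png

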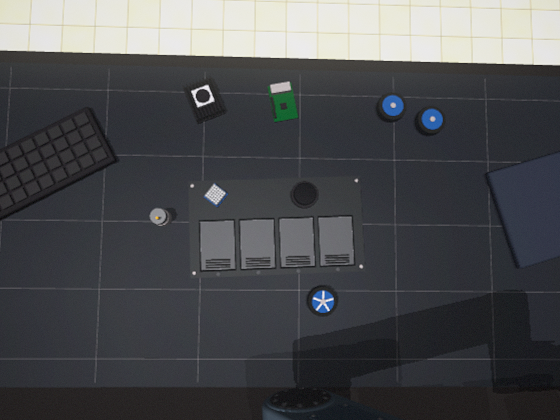

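View pics/side0.png

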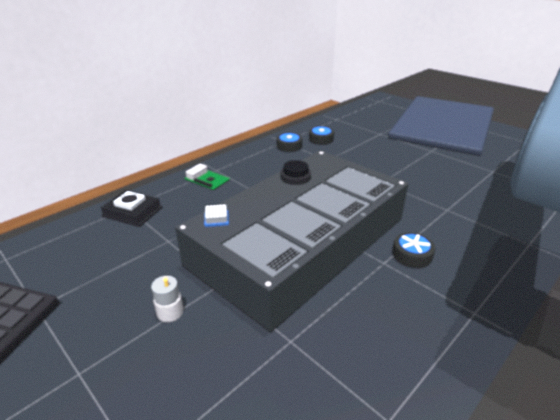

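The top view shows the covers at about (217,245), (257,244), (297,243) and (336,241). Place 1 is on the right, the lidar is at (305,194), the LED module at (215,194), the wheel at (322,300) and the motor at (159,216). Next I'll measure the covers on the z = 0.08 plane.

```bash
cat > h.py <<'E'
import numpy as np,cv2
from scipy.spatial.transform import Rotation as R
from rig import robot,camera,camera_info
def ray(n,uv,z):
    c=camera_info(n);M=R.from_rotvec(c['rvec']).as_matrix();t=c['tvec']
    d=np.linalg.solve(c['camera_matrix'],[*uv,1]);o=-M.T@t;d=M.T@d
    return o+d*(z-o[2])/d[2]
def obs():
    o=robot.get_obs();T=R.from_quat(o['tool_rot']).as_matrix()
    print('t',round(o['time'],2),'pos',o['position'].round(4),'F',o['ft_force'].round(2),'w',round(o['grip_width'],4),'\nT',T.round(3).tolist(),'q',o['q'].round(2))
    return o,T
E
python3 - <<'E'
from h import *
im=cv2.imread('pics/top0.png');hsv=cv2.cvtColor(im,cv2.COLOR_BGR2HSV)
g=im.min(2); print('cover grey',im[240,217],im[200,250])
m=((g>75)&(hsv[:,:,1]<60)).astype(np.uint8)
m[:212]=0;m[278:]=0;m[:,:195]=0;m[:,360:]=0
m=cv2.morphologyEx(m,cv2.MORPH_OPEN,np.ones((3,3)))
m=cv2.morphologyEx(m,cv2.MORPH_CLOSE,np.ones((1,5)))
cs=[c for c in cv2.findContours(m,0,2)[0] if cv2.contourArea(c)>300]
cs.sort(key=lambda c:-c[:,0,0].mean())
P=[]
for c in cs:
    r=cv2.minAreaRect(c);b=np.array([ray('top',p,.08) for p in cv2.boxPoints(r)])
    P.append(ray('top',r[0],.08)[:2]);print(np.round(r[0],1),P[-1].round(4),np.round([np.linalg.norm(b[1]-b[0]),np.linalg.norm(b[2]-b[1])],4))
s=[ray('top',p,.08)[:2] for p in((193,186),(357,181),(194,273),(361,267))]
print('screws',np.round(s,4),'mid',np.mean(s,0).round(4))
y=(s[0]-s[1]+s[2]-s[3]);print('yaw screws',np.degrees(np.arctan2(-y[0],y[1])))
d=P[-1]-P[0];print('covers span',np.linalg.norm(d),'yaw',np.degrees(np.arctan2(-d[0],d[1])))
for n,p,z in(('lidar',(305,194),.105),('led',(215,194),.095),('wheel',(322,300),.026),('motor',(159,216),.06)):print(n,ray('top',p,z).round(3))
# side check: screws seen in side view
for p in((183,227),(321,154),(402,183),(268,284)):print('side',ray('side',p,.08)[:2].round(4))
obs()
E
```

```text
cover grey [123 116 118] [67 66 63]
[335.7 240.6] [ 0.5179 -0.0702] [0.0708 0.0991]
[296.5 242. ] [0.514  0.0117] [0.071  0.0984]
[256.9 243.2] [0.5105 0.0936] [0.0708 0.1006]
[217.  244.4] [0.5071 0.1755] [0.071  0.0994]
screws [[ 0.6277  0.2279]
 [ 0.644  -0.1155]
 [ 0.4483  0.221 ]
 [ 0.4637 -0.1229]] mid [0.5459 0.0526]
yaw screws 2.649514522538371
covers span 0.24593427587272618 yaw 2.531814323409636
lidar [ 0.611 -0.003  0.105]
led [0.61  0.18  0.095]
wheel [ 0.39  -0.049  0.026]
motor [0.566 0.3   0.06 ]
side [0.6298 0.23  ]
side [ 0.6424 -0.1084]
side [ 0.4645 -0.1211]
side [0.4495 0.2219]
t 0.1 pos [ 0.1599 -0.6035  0.2326] F [-0.72  0.42 -1.73] w 0.0871 
T [[-0.0, 0.256, -0.967], [0.002, -0.967, -0.256], [-1.0, -0.002, -0.0]] q [-1.49  0.53  1.43  0.    1.18 -0.18]
```

```bash
cat > go.py <<'E'
import sys
from h import *
o,T=obs()
bx=np.array([.999,.0445,0]);by=np.array([-.0445,.999,0])
P={1:(.4949,-.0712),2:(.491,.0107),3:(.4875,.0926),4:(.4841,.1745)}
k=int(sys.argv[1]);z=float(sys.argv[2])
g=np.array([*P[k],z])-(o['position']+.011*T[:,0])
print('fingertip z',round(o['position'][2]+.011*T[2,0],4),'shift cm',(T.T@g*100).round(2),'turn',round(float(np.arctan2(np.cross(T[:2,1],-by[:2]),T[:2,1]@-by[:2]))*-1,3))
E
python3 -m inch '[[[0,-2.7,-2.9,0.107,0],[0,-2.7,-2.9,0.107,0],[0,-2.7,-2.9,0,0],[0,-2.7,-2.9,0,0],[0,-2.7,-2.9,0,0],[0,-2.7,-2.9,0,0],[0,-2.7,-2.9,0,0],[0,-2.7,-2.9,0,0]]]' 10; python3 go.py 1 0.11
```

```text
time: 0.77
position: [0.375, -0.3694, 0.228]
tool_rot: [-0.706, -0.007, 0.708, -0.006]
ft_force: [-0.0, -0.7, 0.1]
grip_width: 0.0417
t 0.77 pos [ 0.375  -0.3694  0.228 ] F [-0.01 -0.71  0.13] w 0.0417 
T [[-0.004, 0.017, -1.0], [0.001, -1.0, -0.017], [-1.0, -0.002, 0.004]] q [-0.99  0.4   1.68 -0.    1.06  0.57]
fingertip z 0.217 shift cm [ 10.69 -29.59 -12.55] turn -0.027go.py:8: DeprecationWarning: Arrays of 2-dimensional vectors are deprecated. Use arrays of 3-dimensional vectors instead. (deprecated in NumPy 2.0)
  print('fingertip z',round(o['position'][2]+.011*T[2,0],4),'shift cm',(T.T@g*100).round(2),'turn',round(float(np.arctan2(np.cross(T[:2,1],-by[:2]),T[:2,1]@-by[:2]))*-1,3))
```

```bash
python3 -m inch '[[[0.5,-3.7,-1.6,-0.027,0],[1,-3.7,-1.6,0,0],[1,-3.7,-1.6,0,0],[1,-3.7,-1.6,0,0],[1,-3.7,-1.6,0,0],[1,-3.7,-1.6,0,0],[1,-3.7,-1.5,0,0],[1,-3.7,-1.4,0,0]]]' >/dev/null; python3 -W ignore go.py 1 0.095
```

```text
t 1.43 pos [ 0.4917 -0.0669  0.1528] F [ 0.57 -0.57 -0.16] w 0.0008 
T [[0.003, 0.044, -0.999], [-0.005, -0.999, -0.044], [-1.0, 0.005, -0.003]] q [-0.36  0.48  1.83 -0.01  0.82  1.17]
fingertip z 0.1418 shift cm [ 4.68  0.41 -0.28] turn -0.0
```

```bash
python3 -m inch '[[[1.5,0.4,-0.3,0,0],[1.5,0,0,0,0],[1.4,0,0,0,0],[0.3,0,0,0,0],[0,0,0,0,0]]]' >/dev/null; python3 -W ignore go.py 1 0.083; python3 - <<'E'
from h import *
a=camera('top')[130:330,130:400];b=camera('side')[90:340,130:480]
a=cv2.resize(a,None,fx=1.4,fy=1.4);h=280
b=cv2.resize(b,(392,280));cv2.imwrite('pics/a.png',np.hstack([a,b])[:,:,::-1])
E
```

```text
t 1.85 pos [ 0.495  -0.0586  0.1014] F [ 0.01 -0.01  0.59] w 0.0 
T [[-0.002, 0.062, -0.998], [-0.001, -0.998, -0.062], [-1.0, 0.001, 0.002]] q [-0.34  0.57  1.86 -0.    0.71  1.17]
fingertip z 0.0904 shift cm [0.74 1.25 0.09] turn 0.017
```

View pics/a.png

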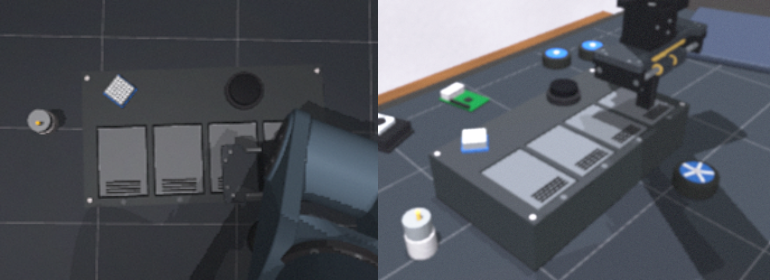

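The side view shows the closed fingers just above place 1's ribbed end. The long side of the gripper body lies along the row, clear of the lidar. I'll correct the offset along y, then press gently.

```bash
python3 -m inch '[[[0.3,1.2,0,0.017,0],[0,0.2,0,0,0],[0.3,0,0,0,0],[0,0,0,0,0]]]' >/dev/null; python3 -W ignore go.py 1 0.08
```

```text
t 2.28 pos [ 0.4982 -0.0771  0.0985] F [0.28 0.54 0.47] w 0.0005 
T [[0.006, 0.039, -0.999], [-0.004, -0.999, -0.039], [-1.0, 0.004, -0.005]] q [-0.37  0.58  1.86 -0.    0.7   1.16]
fingertip z 0.0875 shift cm [ 0.74 -0.61  0.31] turn -0.005
```

```bash
for i in 1 2 3; do python3 -m inch '[[[0.2,0,0,0,0],[0,0,0,0,0]]]' | grep -E 'pos|ft'; done
```

```text
position: [0.4985, -0.0781, 0.0969]
ft_force: [-0.4, 0.3, 0.4]
position: [0.4985, -0.0782, 0.0949]
ft_force: [-0.8, 0.4, 0.2]
position: [0.4984, -0.0779, 0.0927]
ft_force: [0.1, 0.6, -0.4]
```

```bash
for i in 1 2; do python3 -m inch '[[[0.15,0,0,0,0],[0,0,0,0,0]]]' | grep -E 'pos|ft'; done
```

```text
position: [0.4986, -0.0779, 0.0912]
ft_force: [-0.8, 0.2, 1.6]
position: [0.4986, -0.0779, 0.0908]
ft_force: [-1.4, 0.0, 7.1]
```

```bash
python3 -m inch '[[[0.1,0,0,0,0],[0,0,0,0,0]]]' | grep -E 'pos|ft'; python3 -m inch '[[[-1,0,0,0,0],[-1,0,0,0,0],[0,-2,0.1,0,0],[0,-2,0.1,0,0],[0,-2,0.1,0,0],[0,-1.3,0.1,0,0],[0,0,0,0,0]]]' >/dev/null;  python3 -W ignore go.py 2 0.082
```

```text
position: [0.4986, -0.0779, 0.0911]
ft_force: [-0.7, 0.1, 1.9]
t 3.87 pos [ 0.493  -0.0036  0.1149] F [-0.32 -0.41 -0.4 ] w 0.0007 
T [[0.012, 0.036, -0.999], [-0.007, -0.999, -0.036], [-1.0, 0.007, -0.012]] q [-0.23  0.54  1.88 -0.01  0.71  1.31]
fingertip z 0.1039 shift cm [ 2.17 -1.46  0.19] turn -0.009
```

Place 1 held at 7 N and sprang back, so it is latched. Next is place 2.

```bash
python3 -m inch '[[[0.8,-1.3,0.2,0,0],[0.4,0,0,0,0],[0,0,0,0,0]]]' | grep -E 'pos|ft'; for i in 1 2; do python3 -m inch '[[[0.25,0,0,0,0],[0,0,0,0,0]]]' | grep -E 'pos|ft'; done; python3 -W ignore go.py 2 0.080
```

```text
position: [0.4922, 0.0089, 0.1039]
ft_force: [1.0, 0.3, -0.1]
position: [0.4928, 0.0075, 0.1015]
ft_force: [-0.6, -0.5, 0.6]
position: [0.4936, 0.0059, 0.099]
ft_force: [0.4, 0.2, -0.5]
t 4.45 pos [0.4936 0.0059 0.099 ] F [ 0.4   0.23 -0.52] w 0.0005 
T [[0.017, 0.036, -0.999], [-0.009, -0.999, -0.036], [-1.0, 0.01, -0.017]] q [-0.21  0.57  1.89 -0.01  0.66  1.33]
fingertip z 0.088 shift cm [ 0.79 -0.51  0.28] turn -0.008
```

```bash
python3 -m inch '[[[0.4,-0.4,0.2,0,0],[0.2,0,0,0,0],[0,0,0,0,0]]]' | grep -E 'pos|ft'; for i in 1 2 3; do python3 -m inch '[[[0.15,0,0,0,0]]]' | grep -E 'pos|ft'; done
```

```text
position: [0.4919, 0.0089, 0.0925]
ft_force: [0.1, -0.1, 0.6]
position: [0.4919, 0.0089, 0.0909]
ft_force: [1.2, 0.0, 2.5]
position: [0.4918, 0.0089, 0.0894]
ft_force: [-0.5, 1.4, 2.7]
position: [0.4918, 0.0089, 0.088]
ft_force: [-0.5, 0.2, 3.5]
```

Place 2 gives way at about 3 N, so it is the loose one. I'll keep pushing it down.

```bash
for i in 1 2 3; do python3 -m inch '[[[0.4,0,0,0,0],[0.4,0,0,0,0]]]' | grep -E 'pos|ft'; done;  python3 -W ignore go.py 2 0.040
```

```text
position: [0.4929, 0.0089, 0.0803]
ft_force: [0.7, 1.3, 3.9]
position: [0.4945, 0.0087, 0.0721]
ft_force: [-0.6, 0.3, 3.3]
position: [0.4946, 0.0086, 0.0632]
ft_force: [-0.1, 0.1, 2.5]
t 5.45 pos [0.4946 0.0086 0.0632] F [-0.09  0.07  2.49] w 0.0003 
T [[0.024, 0.035, -0.999], [-0.01, -0.999, -0.035], [-1.0, 0.011, -0.023]] q [-0.21  0.64  1.91 -0.01  0.57  1.34]
fingertip z 0.0522 shift cm [ 1.21 -0.25  0.4 ] turn -0.01
```

```bash
python3 -m inch '[[[0.4,0,0.3,0,0],[0.3,0,0,0,0]]]' | grep -E 'pos|ft'; for i in 1 2 3 4; do python3 -m inch '[[[0.2,0,0,0,0]]]' | grep -E 'pos|ft';done
```

```text
position: [0.4904, 0.0085, 0.0546]
ft_force: [-0.5, -0.2, 2.2]
position: [0.4897, 0.0086, 0.0518]
ft_force: [-0.8, -0.5, 1.3]
position: [0.489, 0.0086, 0.0493]
ft_force: [-1.5, -0.0, 5.6]
position: [0.4879, 0.0087, 0.0472]
ft_force: [-3.4, -1.2, 10.7]
position: [0.4866, 0.0088, 0.0453]
ft_force: [-3.3, -1.0, 11.8]
```

The force rises to 11 N and the tip starts to slide, so the cover is at its stop. I'll retract and look.

```bash
python3 -m inch '[[[-1.5,0,0,0,0],[-2.5,0,0,0,0],[-3,0,0,0,0],[-3.5,0,0,0,0],[-3.5,2,1,0,0],[-2,4,0,0,0],[0,4,0,0,0],[0,4,0,0,0]]]' | grep -E 'pos|ft|time'; python3 -m inch '[[[0,4,0,0,0],[0,4,0,0,0],[0,4,0,0,0],[0,4,0,0,0],[0,4,0,0,0],[0,0,0,0,0],[0,0,0,0,0]]]'| grep -E 'pos|ft|time'; python3 - <<'E'
from h import *
a=camera('top')[130:330,130:400];b=camera('side')[90:340,130:480]
a=cv2.resize(a,None,fx=1.4,fy=1.4)
b=cv2.resize(b,(392,280));cv2.imwrite('pics/b.png',np.hstack([a,b])[:,:,::-1])
E
```

```text
time: 6.62
position: [0.4776, -0.1257, 0.2091]
ft_force: [0.2, 0.2, 0.0]
time: 7.2
position: [0.4873, -0.3448, 0.2112]
ft_force: [-0.0, -0.2, 0.6]
```

View pics/b.png

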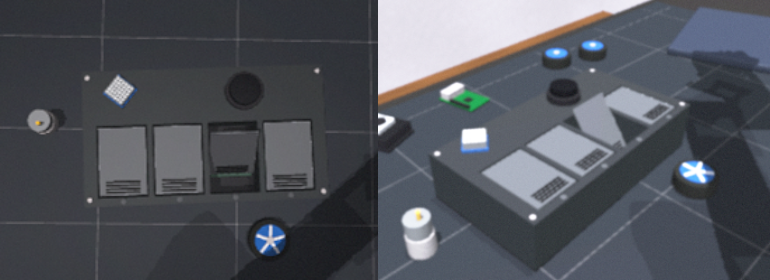

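The picture shows place 2 tipped well open, the other covers flush and the loose parts where they were. I'll check the angle numerically.

```bash
python3 - <<'E'
from h import *
im=camera('top');g=im.min(2).astype(int)
c=camera_info('top')
bx=np.array([.999,.0445,0]);H=np.array([.491,.0107,.078])+.038*bx
for a in(.7,.8,.9,.95):
    p=[H+l*(np.cos(a)*bx+[0,0,np.sin(a)]) for l in(.035,-.065)]
    print(a,cv2.projectPoints(np.array(p),c['rvec'],c['tvec'],c['camera_matrix'],None)[0][:,0].round(1).tolist())
print('rows 215..270 col 290-302',list(zip(range(215,270),np.median(g[215:270,290:302],1).astype(int).tolist())))
im0=cv2.imread('pics/top0.png')[:,:,::-1]
for n,(u,v) in dict(lidar=(305,194),led=(215,194),wheel=(322,300),motor=(159,216)).items():
    t=im0[v-14:v+15,u-14:u+15].copy();r=cv2.matchTemplate(im[v-30:v+31,u-30:u+31].copy(),t,cv2.TM_CCOEFF_NORMED);print(n,'px shift',np.subtract(cv2.minMaxLoc(r)[3],16),r.max().round(2))
E
```

```text
0.7 [[296.5, 221.1], [295.3, 258.6]]
0.8 [[296.6, 222.2], [295.1, 256.6]]
0.9 [[296.8, 223.4], [294.8, 254.3]]
0.95 [[296.9, 224.1], [294.7, 253.1]]
rows 215..270 col 290-302 [(215, 67), (216, 59), (217, 29), (218, 27), (219, 35), (220, 48), (221, 38), (222, 36), (223, 52), (224, 88), (225, 97), (226, 72), (227, 74), (228, 74), (229, 74), (230, 74), (231, 74), (232, 73), (233, 75), (234, 74), (235, 75), (236, 74), (237, 74), (238, 74), (239, 74), (240, 73), (241, 74), (242, 75), (243, 73), (244, 74), (245, 73), (246, 75), (247, 70), (248, 51), (249, 29), (250, 33), (251, 36), (252, 31), (253, 46), (254, 72), (255, 61), (256, 47), (257, 53), (258, 54), (259, 54), (260, 55), (261, 53), (262, 50), (263, 39), (264, 41), (265, 39), (266, 34), (267, 34), (268, 57), (269, 71)]
lidar px shift [0 0] 0.98
led px shift [0 0] 1.0
wheel px shift [0 0] 0.94
motor px shift [0 0] 1.0
```

The upper edge is at row 223.5 and the ribbed edge near row 254, which gives about 0.9 to 0.95 rad. No loose part has shifted.

```bash
python3 -c "
from rig import robot
print(robot.hand_in())"
```

```text
the job is handed in; nothing more can be done
None
```

I found the unlatched cover in place 2, pushed it down to its stop and handed the job in with it standing open, about 7 s into the 42 s allowed.

- **Finding it:** Place 1 held against a 7 N press and moved less than 1 mm, so I took it as latched. Place 2 gave way at about 3 N. I did not press places 3 and 4.
- **Opening it:** The force stayed at 4 N or below on the way down. Near the bottom it rose to about 11 N and the tip began to slide, which I took as the stop. I then retracted clear of the box.
- **Last checks:** In the top view the cover's edges fit about 0.9 to 0.95 rad. The other three covers looked flush, and none of the four loose parts had shifted in the image. The wrist force was back near zero.

None of the checks failed or disagreed.

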